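# Socket tray back in order of size

## Robot

A 6-joint arm with a two-finger parallel gripper is mounted at the origin on the work surface. World frame = base frame: x ahead of the robot, y to its left, z up, the work surface at z = 0. Lengths are in mm, angles in rad, forces in N, time in s.
With the tool pointing down it reaches from about 275 to 750 mm from the base axis. Payload 10.2 kg.
Tool frame: the origin (TCP) lies at the very end of the fingers, on their centre line; the grasp point (between the pads) lies 19 mm behind it (ctrl.tcp_to_grasp is the distance from the TCP to the grasp point, in mm); z points along the fingers, x is the direction in which the jaws open and shut, and the axes are right-handed (so a half turn about z gives the same grasp; the last joint's range is limited). The gripper opens to 85 mm and grips with 20 to 120 N. Pads are 22 mm wide; open, the fingers measure 114 mm over their backs; the gripper's body (76 mm by 85 mm) begins 54 mm behind the grasp point. The pads swing forward as they close: fully open they stand 13 mm farther back than shut.
Start: joints at [-1.495, 0.313, 1.498, -0, 1.331, -0.223], TCP at [154.533, -501.748, 231.294] pointing down, gripper open.
Joint ranges: [-2.94, 2.94], [-0.97, 2.17], [0.19, 2.56], [-1.23, 4.37], [0.02, 3.11], [-2.88, 2.88]. Speed limits (rad/s): [2.39, 2.39, 3.01, 3.14, 3.14, 3.14].

## Interface

Orientations are given as a unit quaternion [w, x, y, z].
In Python, from rig import monitor, vision, order, ctrl gives the robot as it stands. The module is installed in compiled form; this text tells all that it offers.
- The arm moves only by the shell command python3 -m pendant 'ROWS' [FORCE]. ROWS is JSON, a list that holds one entry, the list of rows, each a list of 5 numbers: the closure, from -1 (fully open) to 1 (shut), then the shift along the world's x, y, z in m, then the turn about the world's z in degrees. In form: [[[fingers, dx, dy, dz, spin], ...]]. A call has 1 to 20 rows; each row is the pose to reach, as a shift and turn from the pose commanded when the call began; what a row does not reach only later rows make up. A row lasts 1/10 s, in which the tool goes at most 50 mm and 8.59 degrees, less where a joint would pass 70% of its speed; a pose out of reach is approached as far as the arm can. A call with a gripper value outside its range is refused whole. The fingers move at their own pace and stop on an object; FORCE is the grip in N (left out, the last holds). Time passes only in rows, so rows that repeat a pose let the fingers close. It gives the time, the measured TCP pose, the force and the opening at its end, in the units of the state.
- monitor.sense(): the state, without advancing time (a new reading comes with each control period).
- vision.capture(name): name is "side" or "top" or "wrist"; returns (picture, depth): 420x560x3 uint8, red, green, blue; 420x560 float32, mm along the optical axis (not along the pixel's ray), 0 where there is no reading.
- vision.camera_info(name): a dict with "fov_y" (degrees; the focal length in pixels is half the picture's height over the tangent of half this angle, whatever the lens; pixels are square), "cx", "cy" (the principal point, pixels), "distortion" ([k1, k2, p1, p2, k3] as OpenCV has them; the pictures are not rectified), "R" (3x3) and "t" (3): a world point X has camera coordinates R X + t; the wrist camera has in their place "hand_eye" (4x4, takes a point from camera to tool coordinates, whose origin is the TCP and whose axes are the tool frame's). Camera axes: x right, y down, z forward; pixel columns grow to the right and rows downward; lengths in mm; the calibration is good to about 2 mm. A picture is of the moment at which its call begins: read the wrist's pose just before it. camera_info takes no time and is no camera call.
- order.finish_job(): hands the job in, once; it reports no verdict.
The state is a dict: "time_s": time; "joints": joint angles; "dq": joint speeds; "tau": joint torques, N m; "eef_pos": TCP position; "ee_rot": TCP orientation; "force": force on the tool from outside, world axes, zero at the start; "wrist_torque": the same for the moment, N m; "grip_width": opening from 0.0 (shut) to 1.0 (fully open).
Only numpy, scipy, OpenCV 4.12 (cv2) and the standard library are available. Lean on these libraries where they do the work, as an engineer would, in place of code of your own. Each camera call takes 0.05 s, during which the arm holds its last target.

## Task

Put the four impact sockets from the mat back into the four-cup socket tray in order of size: the smallest in the cup next to the connection head with the green lamp, then the next larger, up to the largest in the cup farthest from the head. Stand each one upright in the middle of its cup, hexagon mouth up, setting it down rather than dropping it, and leave the code scanner where it lies.

Things in the scene. Friction and masses are not known exactly. Their poses are not given: they have to be found in the camera images.
- socket_a: Smallest of four black steel impact sockets (hollow round nut sockets), with a yellow painted bevel round its top. Stands upright on a 3 mm thick grey mat, hexagon mouth up: overall height 42 mm; upper part 24 mm in diameter, from 18 mm up to the top (grip below the 9 mm bevel); lower drive end 24 mm in diameter; about 0.09 kg. Origin: centre of its underside; z up along its axis
- socket_b: Second smallest of four black steel impact sockets (hollow round nut sockets), with a green painted bevel round its top. Stands upright on a 3 mm thick grey mat, hexagon mouth up: overall height 45 mm; upper part 31 mm in diameter, from 18 mm up to the top (grip below the 9 mm bevel); lower drive end 28 mm in diameter; about 0.15 kg. Origin: centre of its underside; z up along its axis
- socket_c: Second largest of four black steel impact sockets (hollow round nut sockets), with a blue painted bevel round its top. Stands upright on a 3 mm thick grey mat, hexagon mouth up: overall height 48 mm; upper part 38 mm in diameter, from 18 mm up to the top (grip below the 9 mm bevel); lower drive end 32 mm in diameter; about 0.23 kg. Origin: centre of its underside; z up along its axis
- socket_d: Largest of four black steel impact sockets (hollow round nut sockets), with a red painted bevel round its top. Stands upright on a 3 mm thick grey mat, hexagon mouth up: overall height 52 mm; upper part 46 mm in diameter, from 18 mm up to the top (grip below the 9 mm bevel); lower drive end 36 mm in diameter; about 0.36 kg. Origin: centre of its underside; z up along its axis
- cup_1: Cup 1, at the tray's -y end: light grey module with a round recess 60 mm wide, 6 mm deep. Four like cups stand in a straight row 74 mm apart, cup_1 to cup_4 in order; the head shows which end is first. Origin: on the recess's axis at the underside, 8 mm above the bench; recess floor 8 mm, rim 14 mm above the origin; y along the row towards cup_4, z up. Fixed
- cup_2: Cup 2, second from the tray's -y end: light grey module with a round recess 60 mm wide, 6 mm deep. Four like cups stand in a straight row 74 mm apart, cup_1 to cup_4 in order; the head shows which end is first. Origin: on the recess's axis at the underside, 8 mm above the bench; recess floor 8 mm, rim 14 mm above the origin; y along the row towards cup_4, z up. Fixed
- cup_3: Cup 3, third from the tray's -y end: light grey module with a round recess 60 mm wide, 6 mm deep. Four like cups stand in a straight row 74 mm apart, cup_1 to cup_4 in order; the head shows which end is first. Origin: on the recess's axis at the underside, 8 mm above the bench; recess floor 8 mm, rim 14 mm above the origin; y along the row towards cup_4, z up. Fixed
- cup_4: Cup 4, at the tray's +y end: light grey module with a round recess 60 mm wide, 6 mm deep. Four like cups stand in a straight row 74 mm apart, cup_1 to cup_4 in order; the head shows which end is first. Origin: on the recess's axis at the underside, 8 mm above the bench; recess floor 8 mm, rim 14 mm above the origin; y along the row towards cup_4, z up. Fixed
- head: Connection head of the tray: dark blue-grey box 92 x 38 mm and 42 mm high, with a green lamp and a round steel connector on top (55 mm high in all). It closes one end of the row, either beside cup_1 or beside cup_4 (57 mm from that cup's axis); a low black block closes the other end, no higher than the cups' rims. Origin: centre of its underside, 8 mm above the bench, in line with the cups. Fixed
- scanner: Bystander: hand-held code scanner lying on its side on the bench, dark grey handle and dull red head, about 160 x 110 mm and 52 mm high. Origin: on the bench, near its middle. Not part of the job
There are look-alikes about, which are no part of the job. Leave any pink look-alike of the socket_a alone. What is shaped like the socket_d but yellow is not meant.

How it is judged (in metres and radians):
At the end, for the whole second after the job is handed in: Counting from the cup beside the head: socket_a, socket_b, socket_c, socket_d, each within 15 mm of its cup's axis, standing on the recess floor (underside less than 3 mm above it), upright within 0.12 rad and at rest (((horizontal distance between head and cup_1 below 0.1 m and horizontal distance between socket_a and cup_1 below 0.015 m and z of socket_a in the frame of cup_1 below 0.011 m and horizontal distance between socket_b and cup_2 below 0.015 m and z of socket_b in the frame of cup_2 below 0.011 m and horizontal distance between socket_c and cup_3 below 0.015 m and z of socket_c in the frame of cup_3 below 0.011 m and horizontal distance between socket_d and cup_4 below 0.015 m and z of socket_d in the frame of cup_4 below 0.011 m) or (horizontal distance between head and cup_4 below 0.1 m and horizontal distance between socket_a and cup_4 below 0.015 m and z of socket_a in the frame of cup_4 below 0.011 m and horizontal distance between socket_b and cup_3 below 0.015 m and z of socket_b in the frame of cup_3 below 0.011 m and horizontal distance between socket_c and cup_2 below 0.015 m and z of socket_c in the frame of cup_2 below 0.011 m and horizontal distance between socket_d and cup_1 below 0.015 m and z of socket_d in the frame of cup_1 below 0.011 m)) and angle between each of socket_a, socket_b, socket_c, socket_d's own z axis and vertical below 0.12 rad and linear speed of each of socket_a, socket_b, socket_c, socket_d below 0.02 m/s); the robot touches nothing.
It fails at once if a socket was dropped or thrown (faster than 0.75 m/s with no finger on it: a free fall of about 3 cm) ((linear speed of socket_a above 0.75 m/s and contact force between the fingers and socket_a below 0.05 N) or (linear speed of socket_b above 0.75 m/s and contact force between the fingers and socket_b below 0.05 N) or (linear speed of socket_c above 0.75 m/s and contact force between the fingers and socket_c below 0.05 N) or (linear speed of socket_d above 0.75 m/s and contact force between the fingers and socket_d below 0.05 N)).
It fails at once if the code scanner was moved by more than 25 mm (distance of scanner from where it was at the start of the episode above 0.025 m).
It also fails if it takes over 102 s, if anything falls off the work surface, if the arm or the gripper's body presses on something with over 40 N, if the wrist force passes 120 N, or if a joint passes its speed limit or range.

## Working session

There is one attempt and no reset: what is moved stays moved. The work goes in short steps, Python scripts to look and compute and a shell command to move; the robot and the scene stay as the last step left them, time stands still between calls to the robot, and variables do not carry over. Pictures are saved under pics/ and viewed, and the job is handed in when it is done.

```bash
mkdir -p pics; python3 - <<'E'
from rig import monitor, vision
import cv2,numpy as np
print(monitor.sense())
for n in ("top","side","wrist"):
    print(n,vision.camera_info(n))
    p,d=vision.capture(n)
    cv2.imwrite(f"pics/{n}0.png",p[:,:,::-1]); np.savez(f"pics/{n}0.npz",p=p,d=d)
E
```

```text
{'time_s': 0.0, 'joints': array([-1.49543010e+00,  3.13483903e-01,  1.49844884e+00,  1.24015286e-05,
        1.33100785e+00, -2.23411959e-01]), 'dq': array([-9.12136455e-04, -7.29542579e-04, -9.75595203e-04,  7.10295780e-05,
        1.97528142e-03, -1.16890224e-03]), 'tau': array([ 3.52117313e-04, -4.12265790e+01, -2.59738612e+01, -1.78491005e-04,
        4.16212308e-03, -5.21319265e-06]), 'eef_pos': array([ 154.50036641, -501.47771585,  230.71330842]), 'ee_rot': array([-5.14437930e-04,  8.04471668e-01, -5.93990641e-01, -4.35455130e-04]), 'force': array([ 0.14190707,  0.53073912, -0.15774356]), 'wrist_torque': array([0.0310101 , 0.03241546, 0.06586611]), 'grip_width': 1.0017284284473407}
top {'fov_y': 54.38856778200607, 'cx': 277.9296631449015, 'cy': 206.16318378675217, 'distortion': array([-0.04329726,  0.        ,  0.        ,  0.        ,  0.        ]), 'R': array([[ 1.38959865e-02, -9.99901676e-01,  1.88158318e-03],
       [-9.90262081e-01, -1.40226610e-02, -1.38507676e-01],
       [ 1.38520443e-01,  6.14403259e-05, -9.90359573e-01]]), 't': array([ -27.25069268,  517.33775333, 11
[... 225 characters left out ...]
  0.01188571],
       [-0.10032903,  0.51558761, -0.85094272],
       [ 0.1402843 , -0.83938376, -0.52512401]]), 't': array([ 488.09381629,  111.28596955, 1000.46237177])}
wrist {'fov_y': 64.28916745409803, 'cx': 281.32884892436834, 'cy': 201.30060319252814, 'distortion': array([-0.07615124,  0.        ,  0.        ,  0.        ,  0.        ]), 'hand_eye': array([[ 9.99999367e-01,  9.23116381e-06,  1.12469943e-03,
        -2.29964151e-01],
       [-3.20952950e-04,  9.60730722e-01,  2.77482211e-01,
        -7.02257486e+01],
       [-1.07797181e-03, -2.77482397e-01,  9.60730117e-01,
        -1.43628163e+02],
       [ 0.00000000e+00,  0.00000000e+00,  0.00000000e+00,
         1.00000000e+00]])}
```

View pics/top0.png

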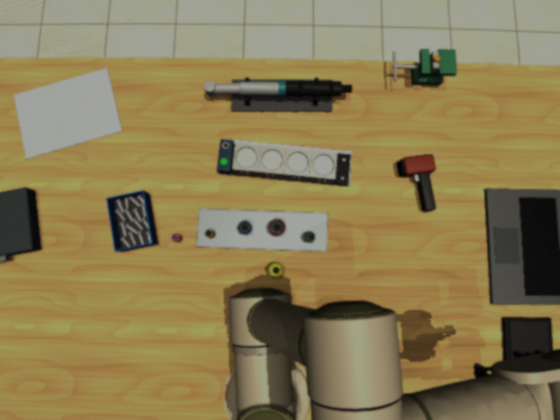

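View pics/side0.png

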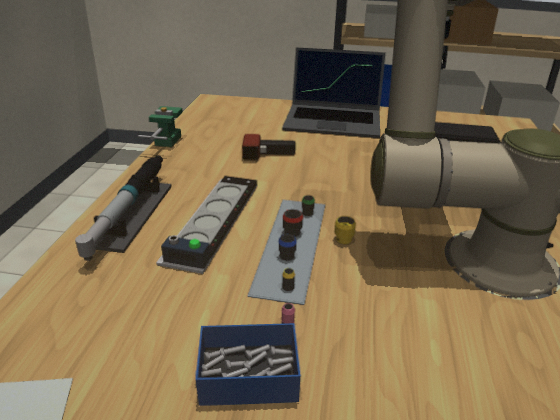

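View pics/wrist0.png

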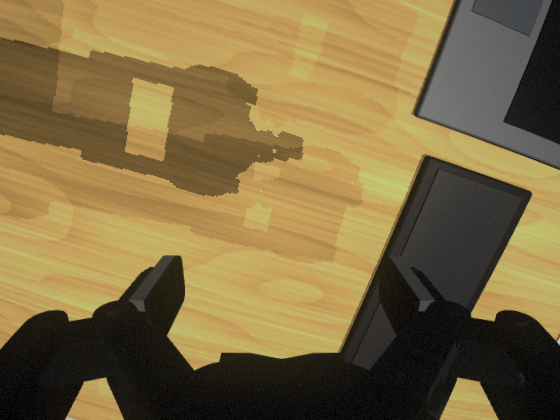

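Top view: head with the green lamp at (225,158), at the +y end, so a→cup_4, b→cup_3, c→cup_2 and d→cup_1. The sockets on the mat are yellow-bevel a at (210,233), blue c (245,228), red d (276,227) and green b (308,237). Candidates for confusion: pink look-alike of a (177,238), all-yellow look-alike of d (276,270). Next I'll check this in a close crop.

```bash
cat > h.py <<'E'
import numpy as np, cv2
from rig import monitor, vision
from scipy.spatial.transform import Rotation as Ro
def K(i): 
    f=210/np.tan(np.radians(i['fov_y']/2)); return np.array([[f,0,i['cx']],[0,f,i['cy']],[0,0,1.]])
def pose(n,st=None):
    i=vision.camera_info(n)
    if n!='wrist': return i['R'],np.array(i['t'])
    st=st or monitor.sense(); w,x,y,z=st['ee_rot']
    T=np.eye(4);T[:3,:3]=Ro.from_quat([x,y,z,w]).as_matrix();T[:3,3]=st['eef_pos']
    T=np.linalg.inv(T@i['hand_eye']); return T[:3,:3],T[:3,3]
def rays(n,px,Rt):
    i=vision.camera_info(n)
    u=cv2.undistortPoints(np.float64(px).reshape(-1,1,2),K(i),i['distortion'])[:,0]
    d=np.c_[u,np.ones(len(u))]@Rt[0]; c=-Rt[0].T@Rt[1]; return c,d
def onz(n,px,z,Rt):
    c,d=rays(n,px,Rt); return c+d*((z-c[2])/d[:,2])[:,None]
def proj(n,X,Rt):
    i=vision.camera_info(n)
    return cv2.projectPoints(np.float64(X).reshape(-1,1,3),cv2.Rodrigues(Rt[0])[0],Rt[1],K(i),i['distortion'])[0][:,0]
E
python3 - <<'E'
from h import *
p=np.load('pics/top0.npz')['p']; d=np.load('pics/top0.npz')['d']
c=cv2.resize(p[130:290,160:360],None,fx=4,fy=3.7,interpolation=cv2.INTER_CUBIC)
c=cv2.resize(p[130:280,165:365],None,fx=4,fy=4,interpolation=cv2.INTER_CUBIC)
cv2.imwrite('pics/crop1.png',c[:,:,::-1])
R=pose('top')
for nm,px,z in [('a',(210,233),45),('c',(245,228),51),('d',(276,227),55),('b',(308,237),48)]:
    print(nm,onz('top',[px],z,R).round())
for px in [(246,157),(272,159),(297,161),(322,164)]: print(onz('top',[px],22,R).round())
E
```

```text
a [[440. 165.  45.]]
c [[454.  69.  51.]]
d [[458. -16.  55.]]
b [[ 432. -103.   48.]]
[[661.  73.  22.]]
[[656.  -1.  22.]]
[[651. -73.  22.]]
[[ 643. -144.   22.]]
```

View pics/crop1.png

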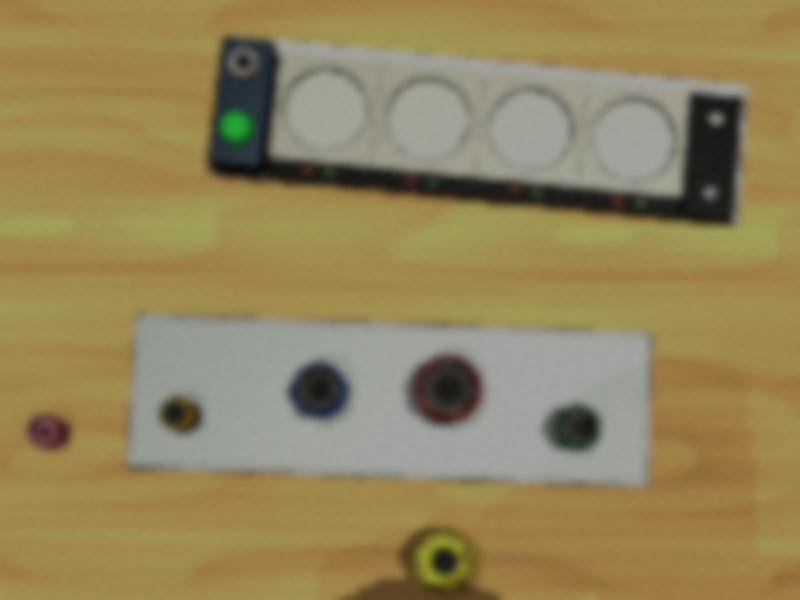

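The crop confirms the choice: a is black with a yellow bevel at (210,233), and the pink and all-yellow ones are decoys. Next I'll move above for a wrist view.

```bash
python3 -m pendant '[[[-1,0.395,0.49,0.12,73],[-1,0.395,0.49,0.12,73],[-1,0.395,0.49,0.12,73],[-1,0.395,0.49,0.12,73],[-1,0.395,0.49,0.12,73],[-1,0.395,0.49,0.12,73],[-1,0.395,0.49,0.12,73],[-1,0.395,0.49,0.12,73],[-1,0.395,0.49,0.12,73],[-1,0.395,0.49,0.12,73],[-1,0.395,0.49,0.12,73],[-1,0.395,0.49,0.12,73],[-1,0.395,0.49,0.12,73],[-1,0.395,0.49,0.12,73],[-1,0.395,0.49,0.12,73],[-1,0.395,0.49,0.12,73],[-1,0.395,0.49,0.12,73],[-1,0.395,0.49,0.12,73]]]' 60
python3 - <<'E'
from h import *
s=monitor.sense(); print(s['eef_pos'],s['ee_rot'],s['joints'])
p,d=vision.capture('wrist'); np.savez('pics/w1.npz',p=p,d=d,pos=s['eef_pos'],rot=s['ee_rot'])
cv2.imwrite('pics/w1.png',p[:,:,::-1])
E
```

```text
time_s: 1.95
eef_pos: [549.2, -12.6, 351.4]
ee_rot: [0.0, 1.0, 0.0, 0.0]
force: [0.1, 0.5, -0.2]
grip_width: 0.999
[549.16037381 -12.55871128 351.40954793] [4.05032046e-05 9.99999937e-01 3.51942234e-04 1.00584161e-05] [-2.36166805e-01  3.18884546e-01  1.18256654e+00 -7.42155599e-05
  1.64010302e+00 -2.36875830e-01]
```

View pics/w1.png

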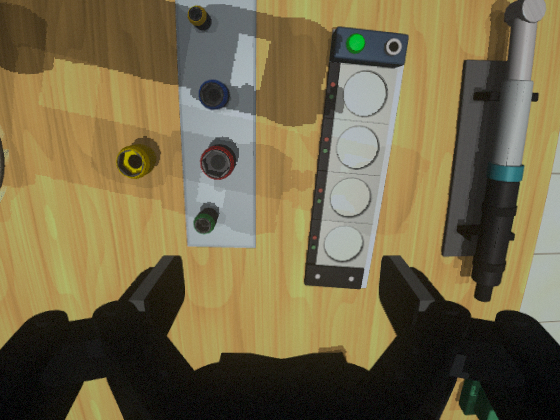

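The wrist view shows all four sockets at a (199,17), c (214,95), d (217,161) and b (205,220). The cups are at (364,93), (357,147), (350,197) and (343,243), and the lamp is at (356,43). The next step is to measure them with masks.

```bash
cat > meas.py <<'E'
from h import *
import sys
HUE={'a':(18,34),'b':(38,85),'c':(100,130),'d':(170,8)}
ZT={'a':42,'b':45,'c':48,'d':52}
def ring(p,k,box,smin=90):
    x0,y0,x1,y1=box; hsv=cv2.cvtColor(p,cv2.COLOR_RGB2HSV)
    h=hsv[...,0]; lo,hi=HUE[k]; m=((h>=lo)&(h<=hi)) if lo<hi else ((h>=lo)|(h<=hi))
    m&=(hsv[...,1]>smin)&(hsv[...,2]>25); q=np.zeros_like(m); q[y0:y1,x0:x1]=m[y0:y1,x0:x1]
    n,l,st,_=cv2.connectedComponentsWithStats(q.astype(np.uint8)); 
    i=1+np.argmax(st[1:,4]); ct=np.argwhere(l==i)[:,::-1].astype(np.float32)
    (c,sz,ang)=cv2.fitEllipse(cv2.convexHull(ct)); return c,sz,st[i,4]
def cup(p,c,z,Rt,n='wrist'):
    g=cv2.cvtColor(p,cv2.COLOR_RGB2GRAY)
E
python3 - <<'E'
from meas import *
z=np.load('pics/w1.npz'); p=z['p']; R=pose('wrist',dict(eef_pos=z['pos'],ee_rot=z['rot']))
for k,(x,y) in dict(a=(199,17),c=(214,95),d=(217,161),b=(205,220)).items():
    c,s,n=ring(p,k,(x-20,max(0,y-20),x+20,y+20)); print(k,np.round(c,1),np.round(s,1),n,onz('wrist',[c],3+ZT[k]-4,R).round(1))
for c in [(364,93),(357,147),(350,197),(343,243)]:
    print(onz('wrist',[c],16,R).round(1))
cr=p[0:260,170:400]; cv2.imwrite('pics/crop2.png',cv2.resize(cr,None,fx=2.3,fy=2.3,interpolation=cv2.INTER_CUBIC)[:,:,::-1])
E
```

```text
a [196.8  15.3] [18.8 20.2] 164 [[443.2 168.3  41. ]]
c [212.9  94. ] [28.6 29.9] 216 [[460.7  72.1  47. ]]
d [216.9 162.2] [33.  34.2] 248 [[462.6 -16.2  51. ]]
b [204.1 222.5] [18.5 20.5] 113 [[ 438.2 -104.7   44. ]]
[[663.2  74.9  16. ]]
[[6.576e+02 2.000e-01 1.600e+01]]
[[651.7 -74.2  16. ]]
[[ 645.2 -148.4   16. ]]
```

View pics/crop2.png

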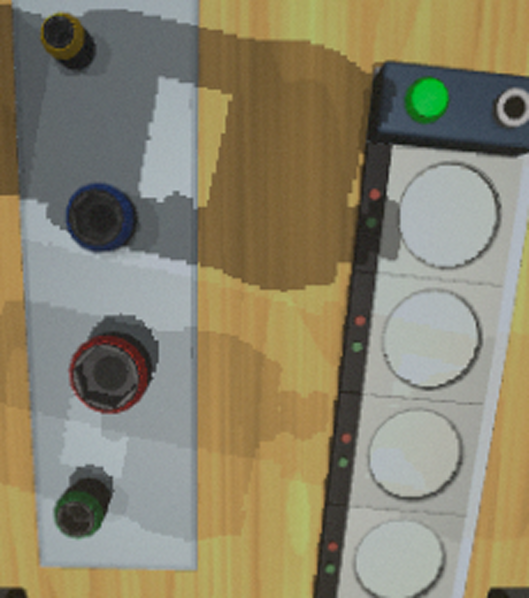

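```bash
python3 -m pendant '[[[-1,-0.087,-0.004,-0.2,0],[-1,-0.087,-0.004,-0.2,0],[-1,-0.087,-0.004,-0.2,0],[-1,-0.087,-0.004,-0.2,0],[-1,-0.087,-0.004,-0.2,0],[-1,-0.087,-0.004,-0.2,0],[-1,-0.087,-0.004,-0.2,0],[-1,-0.087,-0.004,-0.2,0]]]'
python3 - <<'E'
from meas import *
s=monitor.sense(); p,d=vision.capture('wrist'); R=pose('wrist',s); print(s['eef_pos'])
cv2.imwrite('pics/w2.png',p[:,:,::-1]); np.savez('pics/w2.npz',p=p,d=d,pos=s['eef_pos'],rot=s['ee_rot'])
for k,X in dict(d=(462.6,-16.2,51),c=(460.7,72,47)).items():
    x,y=proj('wrist',X,R)[0].astype(int); 
    c,sz,n=ring(p,k,(x-60,max(0,y-60),x+60,y+60)); print(k,(x,y),np.round(c),np.round(sz),n,onz('wrist',[c],ZT[k]-1,R).round(1))
E
```

```text
time_s: 2.8
eef_pos: [463.8, -16.1, 152.8]
ee_rot: [0.0, 1.0, 0.001, 0.001]
force: [0.6, 0.6, -0.6]
grip_width: 1.001
[463.78381825 -16.12206193 152.76919668]
d (np.int64(279), np.int64(200)) [278. 199.] [58. 59.] 668 [[461.3 -15.3  51. ]]
c (np.int64(277), np.int64(79)) [275.  79.] [53. 55.] 681 [[459.4  72.1  47. ]]
```

View pics/w2.png

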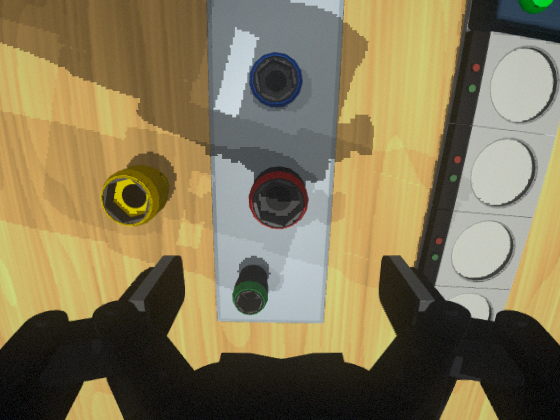

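d measures (461,-15.5), within about 1.5 mm of the TCP command, so I'll go down and grasp it.

```bash
python3 -m pendant '[[[-1,-0.001,0,-0.05,0],[-1,-0.001,0,-0.09,0],[-1,-0.001,0,-0.12,0],[-1,-0.001,0,-0.142,0],[-1,-0.001,0,-0.142,0],[-1,-0.001,0,-0.142,0],[1,-0.001,0,-0.142,0],[1,-0.001,0,-0.142,0],[1,-0.001,0,-0.142,0],[1,-0.001,0,-0.142,0],[1,-0.001,0,-0.142,0],[1,-0.001,0,-0.142,0],[1,-0.001,0,-0.142,0],[1,-0.001,0,-0.142,0],[1,-0.001,0,-0.142,0],[1,-0.001,0,-0.142,0],[1,-0.001,0,-0.142,0],[1,-0.001,0,-0.142,0]]]' 50
python3 -c "
from h import *
print(monitor.sense())
p,d=vision.capture('wrist');cv2.imwrite('pics/w3.png',p[:,:,::-1])"
```

```text
time_s: 4.65
eef_pos: [462.0, -15.9, 10.3]
ee_rot: [0.0, 1.0, 0.001, 0.001]
force: [-2.6, -0.4, 7.2]
grip_width: 0.528
{'time_s': 4.65, 'joints': array([-2.88642141e-01,  4.98098589e-01,  1.90934448e+00, -6.06543846e-05,
        7.32635901e-01, -2.90765177e-01]), 'dq': array([-0.00056365,  0.00194179,  0.00044188, -0.00143023,  0.0019594 ,
        0.00012653]), 'tau': array([-1.35981585e-01, -3.67482662e+01, -1.56917864e+01,  3.98622744e-02,
       -5.13621066e-01, -3.46579494e-03]), 'eef_pos': array([462.01989938, -15.88169743,  10.33808782]), 'ee_rot': array([2.35660268e-04, 9.99999126e-01, 1.08404768e-03, 7.19502890e-04]), 'force': array([-2.59627162, -0.4178752 ,  7.18526511]), 'wrist_torque': array([0.06895468, 0.29697824, 0.02365614]), 'grip_width': 0.5276821094709144}
```

View pics/w3.png

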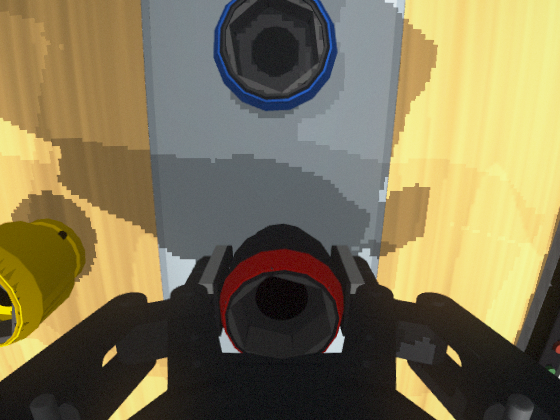

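d is held (opening ≈45 mm). Next I lift it and carry it to cup_1.

```bash
python3 -m pendant '[[[1,0,0,0.02,0],[1,0,0,0.05,0],[1,0,0,0.09,0],[1,0.03,-0.02,0.1,0],[1,0.06,-0.045,0.1,0],[1,0.095,-0.07,0.1,0],[1,0.13,-0.095,0.1,0],[1,0.16,-0.115,0.1,0],[1,0.184,-0.132,0.1,0],[1,0.184,-0.132,0.08,0],[1,0.184,-0.132,0.06,0],[1,0.184,-0.132,0.06,0],[1,0.184,-0.132,0.06,0]]]'
python3 - <<'E'
from h import *
s=monitor.sense();print(s['eef_pos'],s['force'])
p,d=vision.capture('wrist');cv2.imwrite('pics/w4.png',p[:,:,::-1])
np.savez('pics/w4.npz',p=p,d=d,pos=s['eef_pos'],rot=s['ee_rot'])
p,d=vision.capture('side');cv2.imwrite('pics/s4.png',cv2.resize(p[150:290,150:350],None,fx=3,fy=3)[:,:,::-1])
E
```

```text
time_s: 6.0
eef_pos: [645.5, -147.7, 69.7]
ee_rot: [-0.0, 1.0, 0.001, -0.0]
force: [0.4, 0.5, -2.6]
grip_width: 0.522
[ 645.47159818 -147.67793365   69.70840585] [ 0.40988048  0.47367484 -2.58143353]
```

View pics/w4.png

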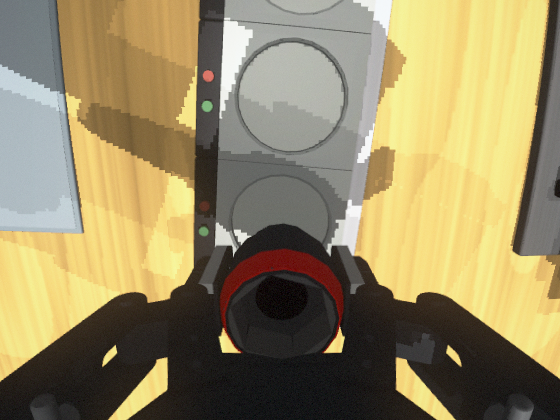

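View pics/s4.png

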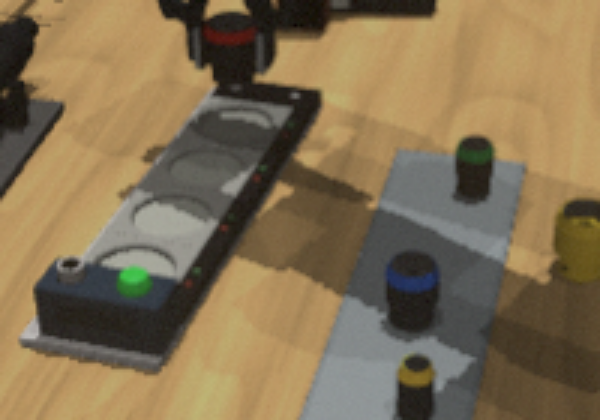

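```bash
python3 - <<'E'
from h import *
z=np.load('pics/w4.npz'); R=pose('wrist',dict(eef_pos=z['pos'],ee_rot=z['rot']))
print(onz('wrist',[(291,97),(291,39),(291,154),(237,97),(348,97),(231,215),(329,215),(280,175)],22,R).round(1))
E
```

```text
[[ 650.4  -72.7   22. ]
 [ 650.1  -42.7   22. ]
 [ 650.7 -104.3   22. ]
 [ 620.6  -72.7   22. ]
 [ 681.9  -72.5   22. ]
 [ 614.8 -141.2   22. ]
 [ 674.  -141.1   22. ]
 [ 644.4 -116.6   22. ]]
```

cup_1 ≈ (644.4,-147) and cup_2 ≈ (651,-73.5), so d is aligned. Lower it gently.

```bash
python3 -m pendant '[[[1,-0.001,0.001,-0.02,0],[1,-0.001,0.001,-0.035,0],[1,-0.001,0.001,-0.042,0],[1,-0.001,0.001,-0.045,0],[1,-0.001,0.001,-0.046,0],[1,-0.001,0.001,-0.047,0],[1,-0.001,0.001,-0.047,0],[1,-0.001,0.001,-0.047,0]]]'; python3 -c "
from h import *
s=monitor.sense();print(s['eef_pos'],s['force'])
p,d=vision.capture('wrist');cv2.imwrite('pics/w5.png',p[:,:,::-1])"
```

```text
time_s: 6.9
eef_pos: [644.8, -146.9, 23.4]
ee_rot: [0.0, 1.0, 0.001, 0.001]
force: [-4.4, 1.7, 6.3]
grip_width: 0.527
[ 644.84232856 -146.8924261    23.41728376] [-4.36820583  1.73866034  6.27406309]
```

View pics/w5.png

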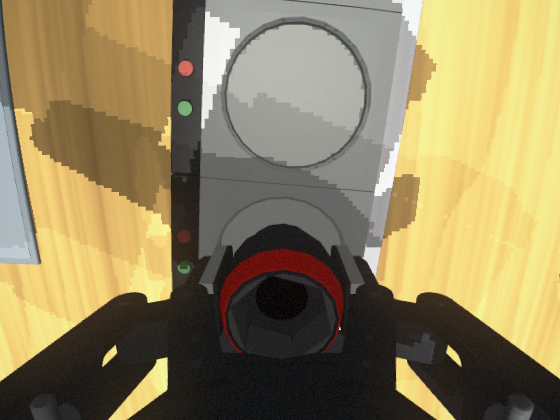

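Contact is made: the force went from −2.6 to +6.3 N. Release and lift.

```bash
python3 -m pendant '[[[0.6,0,0,0,0],[-0.5,0,0,0,0],[-1,0,0,0,0],[-1,0,0,0,0],[-1,0,0,0,0],[-1,0,0,0,0],[-1,0,0,0,0],[-1,0,0,0.02,0],[-1,0,0,0.06,0],[-1,0,0,0.11,0],[-1,0,0,0.129,0],[-1,-0.035,0.05,0.129,0],[-1,-0.06,0.09,0.129,0],[-1,-0.09,0.13,0.129,0],[-1,-0.12,0.17,0.129,0],[-1,-0.15,0.2,0.129,0],[-1,-0.185,0.22,0.129,0],[-1,-0.185,0.22,0.129,0],[-1,-0.185,0.22,0.129,0]]]'
python3 - <<'E'
from meas import *
s=monitor.sense(); p,d=vision.capture('wrist'); R=pose('wrist',s); print(s['eef_pos'])
cv2.imwrite('pics/w6.png',p[:,:,::-1])
for k,X in dict(c=(460.7,72,47),a=(443,168,41)).items():
    x,y=proj('wrist',X,R)[0].astype(int); 
    c,sz,n=ring(p,k,(x-50,max(0,y-50),x+50,y+50)); print(k,(x,y),np.round(c),np.round(sz),n,onz('wrist',[c],ZT[k]-1,R).round(1))
p,d=vision.capture('side');cv2.imwrite('pics/s6.png',cv2.resize(p[150:290,150:350],None,fx=3,fy=3)[:,:,::-1])
E
```

```text
time_s: 8.85
eef_pos: [459.6, 73.5, 151.8]
ee_rot: [0.0, 1.0, 0.002, 0.001]
force: [1.0, 0.5, 0.0]
grip_width: 1.004
[459.64484463  73.49452971 151.81502815]
c (np.int64(282), np.int64(201)) [281. 199.] [47. 48.] 530 [[459.5  73.7  47. ]]Traceback (most recent call last):
  File "<stdin>", line 6, in <module>
  File "meas.py", line 11, in ring
    (c,sz,ang)=cv2.fitEllipse(cv2.convexHull(ct)); return c,sz,st[i,4]
               ~~~~~~~~~~~~~~^^^^^^^^^^^^^^^^^^^^
cv2.error: OpenCV(4.12.0) /io/opencv/modules/imgproc/src/shapedescr.cpp:361: error: (-201:Incorrect size of input array) There should be at least 5 points to fit the ellipse in function 'fitEllipseNoDirect'
```

View pics/w6.png

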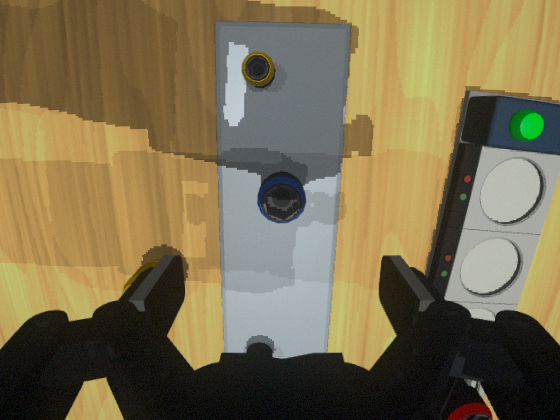

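c measures (459.5,73.7) and the TCP sits directly above it, so I grasp it.

```bash
python3 -m pendant '[[[-1,0,0,-0.05,0],[-1,0,0,-0.09,0],[-1,0,0,-0.12,0],[-1,0,0,-0.142,0],[-1,0,0,-0.142,0],[-1,0,0,-0.142,0],[1,0,0,-0.142,0],[1,0,0,-0.142,0],[1,0,0,-0.142,0],[1,0,0,-0.142,0],[1,0,0,-0.142,0],[1,0,0,-0.142,0],[1,0,0,-0.142,0],[1,0,0,-0.142,0],[1,0,0,-0.142,0],[1,0,0,-0.142,0],[1,0,0,-0.142,0],[1,0,0,-0.142,0]]]' 50
python3 - <<'E'
from h import *
p,d=vision.capture('wrist');cv2.imwrite('pics/w7.png',p[:,:,::-1])
p,d=vision.capture('side');cv2.imwrite('pics/s7.png',cv2.resize(p[150:290,150:350],None,fx=3,fy=3)[:,:,::-1])
E
```

```text
time_s: 10.7
eef_pos: [459.9, 73.2, 10.1]
ee_rot: [0.0, 1.0, 0.001, 0.001]
force: [-3.3, 0.5, 6.9]
grip_width: 0.435
```

View pics/w7.png

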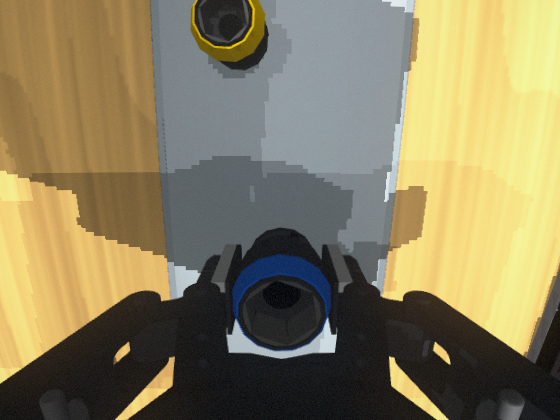

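View pics/s7.png

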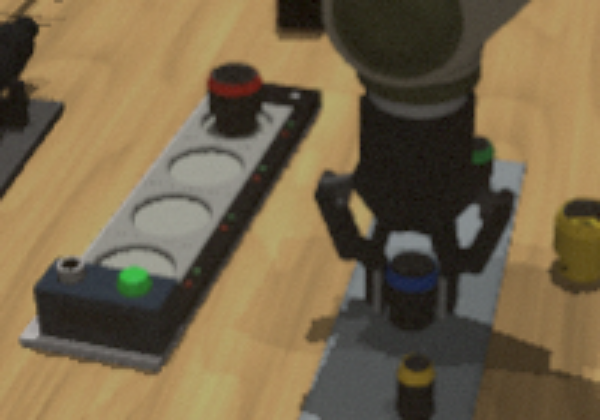

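d stands upright in cup_1 and c is held (37 mm). Carry c to cup_2.

```bash
python3 -m pendant '[[[1,0,0,0.02,0],[1,0,0,0.05,0],[1,0,0,0.09,0],[1,0.03,-0.023,0.1,0],[1,0.06,-0.046,0.1,0],[1,0.095,-0.073,0.1,0],[1,0.13,-0.1,0.1,0],[1,0.16,-0.123,0.1,0],[1,0.19,-0.147,0.1,0],[1,0.191,-0.147,0.09,0],[1,0.191,-0.147,0.06,0],[1,0.191,-0.147,0.035,0],[1,0.191,-0.147,0.02,0],[1,0.191,-0.147,0.016,0],[1,0.191,-0.147,0.014,0],[1,0.191,-0.147,0.013,0],[1,0.191,-0.147,0.013,0],[1,0.191,-0.147,0.013,0]]]'
python3 - <<'E'
from h import *
p,d=vision.capture('wrist');cv2.imwrite('pics/w8.png',p[:,:,::-1])
E
```

```text
time_s: 12.6
eef_pos: [650.9, -73.8, 23.2]
ee_rot: [0.0, 1.0, 0.001, 0.001]
force: [0.5, -0.3, 0.2]
grip_width: 0.437
```

View pics/w8.png

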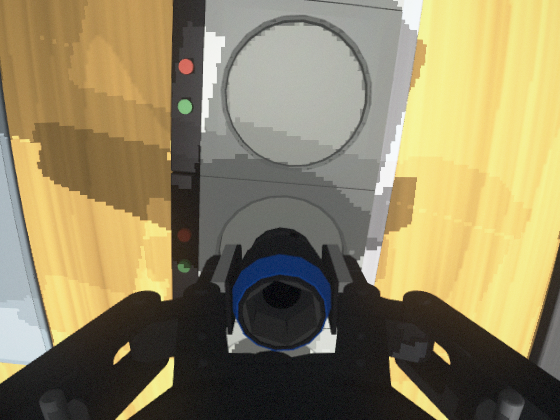

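c is in place in the recess, so I release and go above b.

```bash
python3 -m pendant '[[[0.7,0,0,-0.0005,0],[-0.5,0,0,0,0],[-1,0,0,0,0],[-1,0,0,0,0],[-1,0,0,0,0],[-1,0,0,0,0],[-1,0,0,0,0],[-1,0,0,0.02,0],[-1,0,0,0.06,0],[-1,0,0,0.11,0],[-1,0,0,0.129,0],[-1,-0.045,-0.005,0.129,0],[-1,-0.09,-0.01,0.129,0],[-1,-0.135,-0.02,0.129,0],[-1,-0.18,-0.03,0.129,0],[-1,-0.212,-0.03,0.129,0],[-1,-0.212,-0.03,0.129,0],[-1,-0.212,-0.03,0.129,0]]]'
python3 - <<'E'
from meas import *
s=monitor.sense(); p,d=vision.capture('wrist'); R=pose('wrist',s); print(s['eef_pos'])
cv2.imwrite('pics/w9.png',p[:,:,::-1])
for k,X in dict(b=(438,-104.7,44)).items():
    x,y=proj('wrist',X,R)[0].astype(int); 
    c,sz,n=ring(p,k,(x-40,max(0,y-40),x+40,y+40)); print(k,(x,y),np.round(c),np.round(sz),n,onz('wrist',[c],ZT[k]-1,R).round(1))
p,d=vision.capture('side');cv2.imwrite('pics/s9.png',cv2.resize(p[150:290,150:350],None,fx=3,fy=3)[:,:,::-1])
E
```

```text
time_s: 14.45
eef_pos: [438.9, -104.0, 151.8]
ee_rot: [0.0, 1.0, 0.001, 0.001]
force: [-0.0, 0.6, 0.0]
grip_width: 1.001
[ 438.88250299 -104.03085747  151.83361478]
b (np.int64(280), np.int64(199)) [278. 200.] [37. 38.] 359 [[ 436.3 -105.5   44. ]]
```

View pics/w9.png

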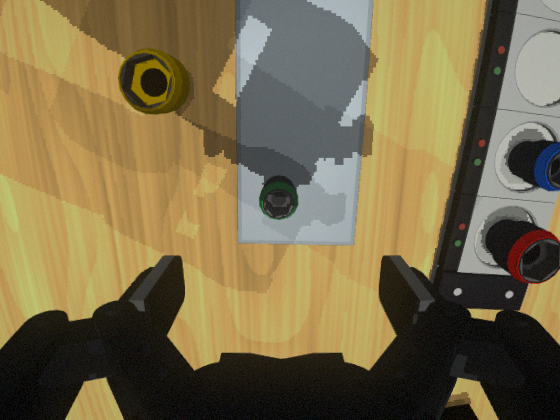

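View pics/s9.png

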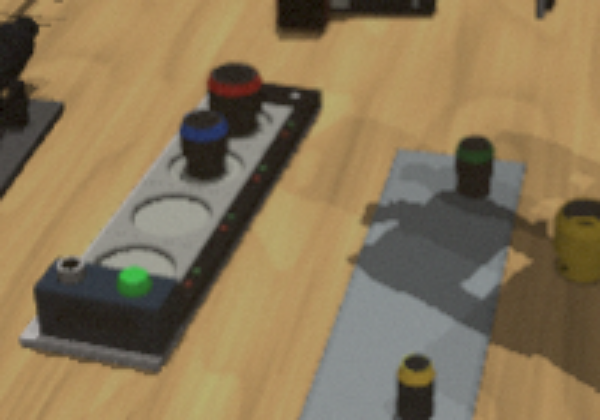

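c and d are both standing in their cups. b measures (436.3,-105.5), so shift −2,−1.5 mm and grasp.

```bash
python3 -m pendant '[[[-1,-0.002,-0.001,-0.05,0],[-1,-0.002,-0.001,-0.09,0],[-1,-0.002,-0.001,-0.12,0],[-1,-0.002,-0.001,-0.142,0],[-1,-0.002,-0.001,-0.142,0],[-1,-0.002,-0.001,-0.142,0],[1,-0.002,-0.001,-0.142,0],[1,-0.002,-0.001,-0.142,0],[1,-0.002,-0.001,-0.142,0],[1,-0.002,-0.001,-0.142,0],[1,-0.002,-0.001,-0.142,0],[1,-0.002,-0.001,-0.142,0],[1,-0.002,-0.001,-0.142,0],[1,-0.002,-0.001,-0.142,0],[1,-0.002,-0.001,-0.142,0],[1,-0.002,-0.001,-0.142,0],[1,-0.002,-0.001,-0.142,0],[1,-0.002,-0.001,-0.142,0]]]' 45
python3 - <<'E'
from h import *
p,d=vision.capture('wrist');cv2.imwrite('pics/w10.png',p[:,:,::-1])
E
```

```text
time_s: 16.35
eef_pos: [436.8, -104.9, 9.9]
ee_rot: [0.0, 1.0, 0.001, 0.0]
force: [-0.8, 1.6, 6.0]
grip_width: 0.347
```

View pics/w10.png

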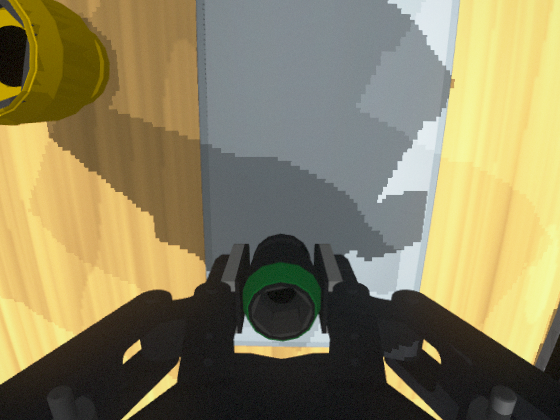

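```bash
python3 -m pendant '[[[1,0,0,0.02,0],[1,0,0,0.05,0],[1,0,0,0.09,0],[1,0.035,0.02,0.1,0],[1,0.075,0.04,0.1,0],[1,0.115,0.06,0.1,0],[1,0.155,0.08,0.1,0],[1,0.195,0.095,0.1,0],[1,0.2205,0.105,0.1,0],[1,0.2205,0.105,0.09,0],[1,0.2205,0.105,0.06,0],[1,0.2205,0.105,0.035,0],[1,0.2205,0.105,0.02,0],[1,0.2205,0.105,0.016,0],[1,0.2205,0.105,0.014,0],[1,0.2205,0.105,0.013,0],[1,0.2205,0.105,0.013,0],[1,0.2205,0.105,0.013,0]]]'
python3 - <<'E'
from h import *
p,d=vision.capture('wrist');cv2.imwrite('pics/w11.png',p[:,:,::-1])
E
```

```text
time_s: 18.2
eef_pos: [657.4, 0.2, 23.1]
ee_rot: [0.0, 1.0, 0.001, 0.001]
force: [0.3, -0.9, -1.3]
grip_width: 0.351
```

View pics/w11.png

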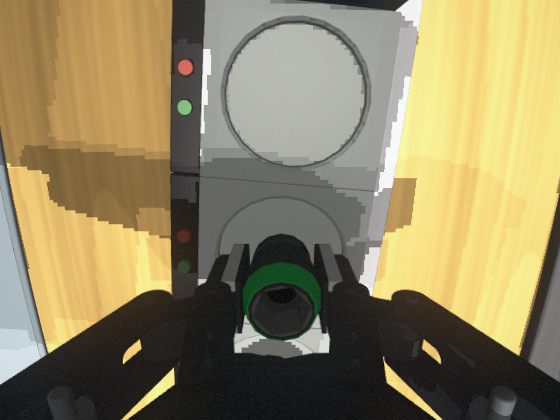

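The force equals b's weight, so it isn't touching yet. Lower 1 mm and re-check.

```bash
python3 -m pendant '[[[1,0,0,-0.0005,0],[1,0,0,-0.001,0],[1,0,0,-0.001,0]]]'
```

```text
time_s: 18.55
eef_pos: [657.4, 0.2, 22.9]
ee_rot: [0.0, 1.0, 0.001, 0.001]
force: [-4.6, 0.9, 8.7]
grip_width: 0.351
```

```bash
python3 -m pendant '[[[0.7,0,0,0,0],[-0.5,0,0,0,0],[-1,0,0,0,0],[-1,0,0,0,0],[-1,0,0,0,0],[-1,0,0,0,0],[-1,0,0,0,0],[-1,0,0,0.02,0],[-1,0,0,0.06,0],[-1,0,0,0.11,0],[-1,0,0,0.13,0],[-1,-0.04,0.03,0.13,0],[-1,-0.08,0.06,0.13,0],[-1,-0.12,0.09,0.13,0],[-1,-0.16,0.12,0.13,0],[-1,-0.19,0.15,0.13,0],[-1,-0.215,0.167,0.13,0],[-1,-0.215,0.167,0.13,0],[-1,-0.215,0.167,0.13,0]]]'
python3 - <<'E'
from meas import *
s=monitor.sense(); p,d=vision.capture('wrist'); R=pose('wrist',s); print(s['eef_pos'])
cv2.imwrite('pics/w12.png',p[:,:,::-1])
for k,X in dict(a=(443,168,41)).items():
    x,y=proj('wrist',X,R)[0].astype(int); 
    c,sz,n=ring(p,k,(x-30,max(0,y-30),x+30,y+30),110); print(k,(x,y),np.round(c),np.round(sz),n,onz('wrist',[c],ZT[k]-1,R).round(1))
p,d=vision.capture('side');cv2.imwrite('pics/s12.png',cv2.resize(p[150:290,150:350],None,fx=3,fy=3)[:,:,::-1])
E
```

```text
time_s: 20.45
eef_pos: [442.3, 167.4, 151.7]
ee_rot: [0.0, 1.0, 0.001, 0.001]
force: [-0.2, 0.0, -0.3]
grip_width: 0.998
[442.26514849 167.39800716 151.68193312]
a (np.int64(282), np.int64(196)) [281. 192.] [29. 30.] 335 [[441.9 171.6  41. ]]
```

View pics/w12.png

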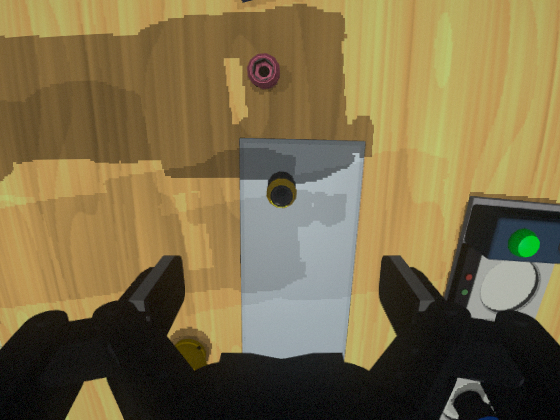

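View pics/s12.png

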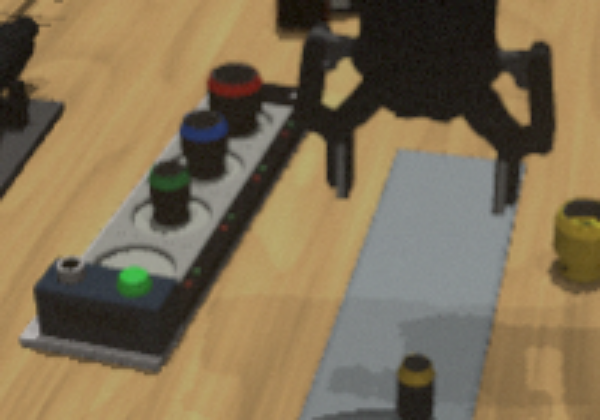

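```bash
python3 - <<'E'
from meas import *
p=cv2.imread('pics/w12.png'); cv2.imwrite('pics/c12.png',cv2.resize(p[165:215,255:310],None,fx=10,fy=10,interpolation=cv2.INTER_CUBIC))
E
```

```text
(no output)
```

View pics/c12.png

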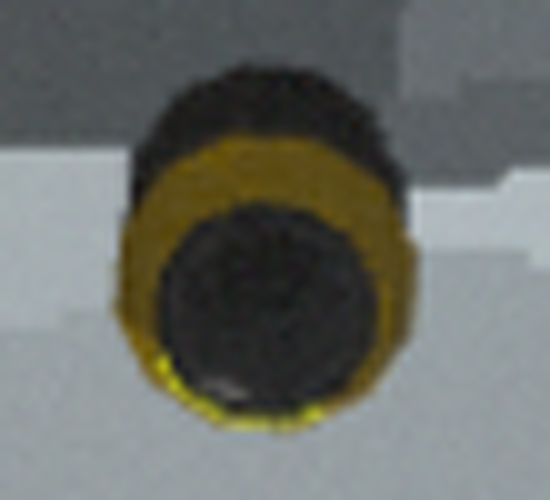

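The mouth centre is at (281.8,195.8), which puts a at about (442,169.5). Shift +2 mm in y and grasp.

```bash
python3 -m pendant '[[[-1,0,0.002,-0.05,0],[-1,0,0.002,-0.09,0],[-1,0,0.002,-0.12,0],[-1,0,0.002,-0.142,0],[-1,0,0.002,-0.142,0],[-1,0,0.002,-0.142,0],[1,0,0.002,-0.142,0],[1,0,0.002,-0.142,0],[1,0,0.002,-0.142,0],[1,0,0.002,-0.142,0],[1,0,0.002,-0.142,0],[1,0,0.002,-0.142,0],[1,0,0.002,-0.142,0],[1,0,0.002,-0.142,0],[1,0,0.002,-0.142,0],[1,0,0.002,-0.142,0],[1,0,0.002,-0.142,0],[1,0,0.002,-0.142,0]]]' 40
python3 - <<'E'
from h import *
p,d=vision.capture('wrist');cv2.imwrite('pics/w13.png',p[:,:,::-1])
E
```

```text
time_s: 22.35
eef_pos: [442.2, 169.3, 9.8]
ee_rot: [-0.0, 1.0, 0.001, 0.0]
force: [-1.6, -0.5, 5.3]
grip_width: 0.27
```

View pics/w13.png

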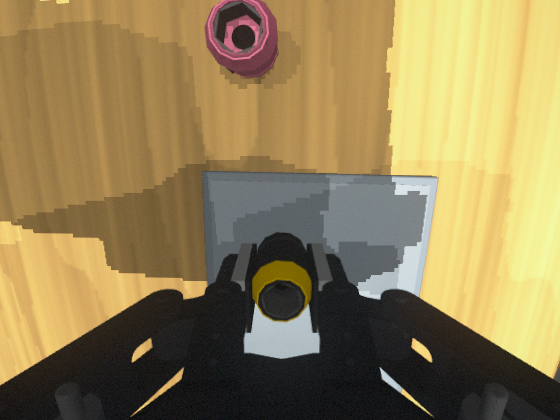

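```bash
python3 -m pendant '[[[1,0,0,0.02,0],[1,0,0,0.05,0],[1,0,0,0.09,0],[1,0.035,-0.02,0.11,0],[1,0.075,-0.04,0.11,0],[1,0.115,-0.06,0.11,0],[1,0.155,-0.08,0.11,0],[1,0.195,-0.09,0.11,0],[1,0.221,-0.0955,0.11,0],[1,0.221,-0.0955,0.09,0],[1,0.221,-0.0955,0.06,0],[1,0.221,-0.0955,0.035,0],[1,0.221,-0.0955,0.02,0],[1,0.221,-0.0955,0.016,0],[1,0.221,-0.0955,0.014,0],[1,0.221,-0.0955,0.013,0],[1,0.221,-0.0955,0.013,0],[1,0.221,-0.0955,0.013,0]]]'
python3 - <<'E'
from h import *
p,d=vision.capture('wrist');cv2.imwrite('pics/w14.png',p[:,:,::-1])
print(monitor.sense()['force'])
E
```

```text
time_s: 24.2
eef_pos: [663.4, 73.7, 23.1]
ee_rot: [0.0, 1.0, 0.001, 0.001]
force: [-0.1, 0.5, -1.1]
grip_width: 0.266
[-0.00117385 -0.26488741 -0.84304563]
```

View pics/w14.png

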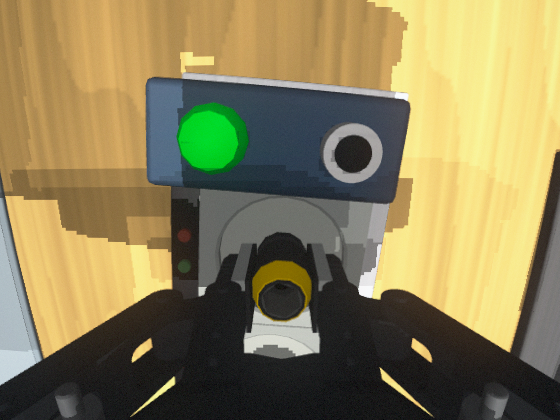

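The socket is still hanging (force ≈ its weight). Lower slowly until it touches.

```bash
python3 -m pendant '[[[1,0,0,-0.0005,0],[1,0,0,-0.001,0],[1,0,0,-0.001,0],[1,0,0,-0.001,0]]]'
```

```text
time_s: 24.65
eef_pos: [663.4, 73.8, 22.8]
ee_rot: [0.0, 1.0, 0.001, 0.001]
force: [-3.4, -0.6, 8.7]
grip_width: 0.27
```

```bash
python3 -m pendant '[[[0.7,0,0,0,0],[-0.5,0,0,0,0],[-1,0,0,0,0],[-1,0,0,0,0],[-1,0,0,0,0],[-1,0,0,0,0],[-1,0,0,0,0],[-1,0,0,0.02,0],[-1,0,0,0.06,0],[-1,0,0,0.11,0],[-1,0,0,0.15,0],[-1,-0.04,-0.03,0.18,0],[-1,-0.07,-0.06,0.22,0],[-1,-0.09,-0.086,0.26,0],[-1,-0.114,-0.086,0.3,0],[-1,-0.114,-0.086,0.33,0],[-1,-0.114,-0.086,0.33,0],[-1,-0.114,-0.086,0.33,0],[-1,-0.114,-0.086,0.33,0]]]'
python3 - <<'E'
from meas import *
s=monitor.sense(); p,d=vision.capture('wrist'); R=pose('wrist',s); print(s['eef_pos'])
cv2.imwrite('pics/w15.png',p[:,:,::-1])
cups=dict(a=(663.4,74),b=(657,.2),c=(650.7,-73.5),d=(644.4,-147))
for k,c0 in cups.items():
    x,y=proj('wrist',(*c0,12+ZT[k]),R)[0].astype(int)
    try:
        c,sz,n=ring(p,k,(x-22,max(0,y-22),x+22,y+22)); print(k,np.round(c),np.round(sz),(onz('wrist',[c],12+ZT[k],R)[0,:2]-c0).round(1))
    except Exception as e: print(k,'fail')
p,d=vision.capture('side');cv2.imwrite('pics/s15.png',cv2.resize(p[150:290,150:350],None,fx=3,fy=3)[:,:,::-1])
p,d=vision.capture('top');cv2.imwrite('pics/t15.png',p[:,:,::-1])
E
```

```text
time_s: 26.55
eef_pos: [548.9, -12.1, 349.8]
ee_rot: [-0.0, 1.0, 0.001, -0.001]
force: [1.0, -0.3, -1.0]
grip_width: 1.004
[548.92971387 -12.0868439  349.83247672]
a [371.  93.] [19. 20.] [-1.8  0.3]
b [363. 153.] [23. 23.] [-1.1 -1.8]
c [356. 206.] [26. 27.] [-1.  -0.1]
d [349. 256.] [31. 32.] [-0.9  0.9]
```

View pics/w15.png

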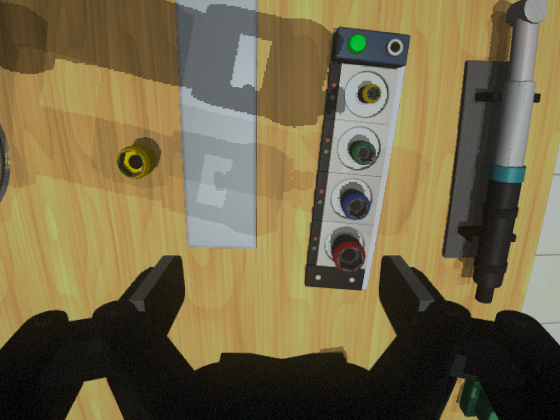

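View pics/s15.png

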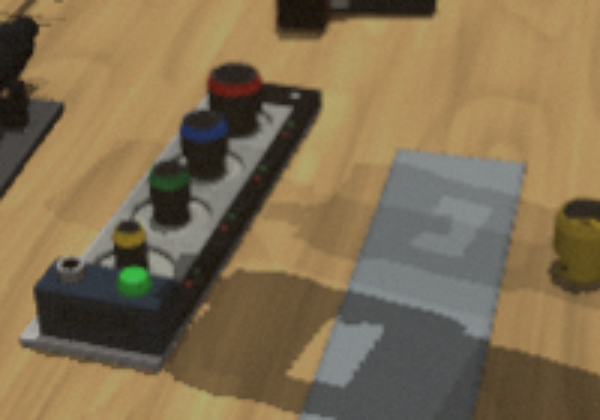

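All four sockets stand within about 2 mm of their cups' axes: a (371,93) next to the lamp, then b (363,153), c (356,206) and d (349,256). The mat is empty and the decoys haven't moved, so I hand in.

```bash
python3 -c "
from rig import order; print(order.finish_job())"
```

```text
the job is handed in; nothing more can be done
None
```

All four sockets are back in the tray in order of size, and I handed the job in at about 27 s. The green-lamp head is beside cup_4, so the order is a in cup_4, b in cup_3, c in cup_2 and d in cup_1.

- **Placing:** I lowered each socket until the wrist force showed it had touched the recess floor. For c the reading only fell to about 0 N, so I lowered it another 0.5 mm as the fingers opened. I then released each one and lifted straight up.
- **Last checks:** The final wrist picture put every socket within about 2 mm of its cup's axis. In the final side view all four look upright, and the arm was well clear. I did not measure tilt or height above the recess floor directly.
- **Other objects:** I never went near the scanner or the pink and yellow look-alikes. The scanner's position was not measured again at the end.
- **Disagreement and error:** The top and wrist cameras differed by 2–5 mm on positions, and I used the wrist values. One colour-mask measurement of a failed because it was taken on too few pixels; I measured it again closer up.

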